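# Empty the vial tumbler

## Robot

A 6-joint arm with a two-finger parallel gripper is mounted at the origin on a cart in front of the work surface, level with it; the furniture and walls round the work are solid. World frame = base frame: x ahead of the robot, y to its left, z up, the work surface at z = 0. Lengths are in mm, angles in degrees, forces in N, time in s.
With the tool pointing down it reaches from about 300 to 850 mm from the base axis. Payload 4.2 kg.
Tool frame: the origin (TCP) lies at the centre of the arm's flange, where the gripper is bolted on; the fingertips stand 191 mm ahead of it and the grasp point (between the pads) lies 172 mm ahead of it; z points along the fingers, y is the direction in which the jaws open and shut (so a half turn about z gives the same grasp; the last joint's range is limited). The gripper opens to 91 mm and grips with 3 to 60 N. Pads are 32 mm wide; open, the fingers measure 118 mm over their backs; the gripper's body (76 mm by 178 mm) begins 60 mm behind the grasp point.
Start: joints at [-70.417, 18.312, 89.639, -0, 72.044, -1.146], TCP at [203.524, -537.774, 404.776] pointing down, gripper open.
Joint ranges: [-177.97, 177.97], [-48.28, 115.42], [12.27, 149.76], [-77.06, 257.06], [2.81, 150.46], [-146.56, 146.56]. Speed limits (degrees/s): [147.25, 147.25, 180, 180, 180, 180].

## Interface

Orientations are given as [roll, pitch, yaw] about the fixed x, y, z axes, in that order (R = Rz(yaw) Ry(pitch) Rx(roll)).
In Python, from workcell import status, vision, ticket gives the robot as it stands.
- The arm moves only by the shell command python3 -m jog 'ROWS' [FORCE]. ROWS is JSON, a list of rows, each a list of 7 numbers: the finger opening in m, from 0 to 0.0912, then the shift along the tool's x, y, z in m, then the turn, a rotation vector about the tool's x, y, z in rad. A call has 1 to 12 rows; each row shifts and turns the commanded pose from where the row before left it, along the tool's axes as they then stand; what a row does not reach is not made up. A row lasts 1/8 s, in which the tool goes at most 62.5 mm and 10.7 degrees, less where a joint would pass 70% of its speed; a pose out of reach is approached as far as the arm can. A call with a gripper value outside its range is refused whole. The fingers move at their own pace and stop on an object; FORCE is the grip in N (left out, the last holds). Time passes only in rows, so rows that do not move let the fingers close. It gives the time, the measured TCP pose, the force and the opening at its end, in the units of the state.
- status.state(): the state, without advancing time (a new reading comes with each control period).
- vision.grab_frame(name): name is "side" or "top" or "wrist"; returns a dict with "color" (400x640x3 uint8, blue, green, red), "depth" (400x640 float32, mm along the optical axis (not along the pixel's ray), 0 where there is no reading), "fov_y" (degrees; the focal length in pixels is half the picture's height over the tangent of half this angle, whatever the lens; pixels are square), "cx", "cy" (the principal point, pixels), "pose" (4x4, takes a point from camera to world coordinates). Camera axes: x right, y down, z forward; pixel columns grow to the right and rows downward; lengths in mm; the calibration is good to about 2 mm. A picture is of the moment at which its call begins.
- ticket.job_done(): hands the job in, once; it reports no verdict.
Trained networks look in the newest picture that a camera, given by its name, has taken for a name from the list of things; names that differ only in an ending like _2 or _b are one class to them, and where a whole thing is asked for, a point or a joint stands for the part that bears it (a point fixed in the world has none). Each returns a list of dicts, best first, with "p" (0 to 1); they miss things now and then, are a little off and sometimes report something else, mostly with a low value. They report only what shows in the picture. A call takes as long as a camera call.
- vision.find_in(camera, label): "location" ([x, y, z] in mm, in world coordinates, good to about 4 mm: the middle of the surface that is visible of it).
- vision.silhouettes(camera, label): "pixels" (400x640 bool, what is visible of it).
The state is a dict: "time_s": time; "qpos": joint angles; "qvel": joint speeds; "effort": joint torques, N m; "ee_pos": TCP position; "ee_rot": TCP orientation; "force": force on the tool from outside, world axes, zero at the start; "torque": the same for the moment, N m; "gripper_width": finger opening in mm.
Only numpy, scipy, OpenCV 4.12 (cv2) and the standard library are available. Lean on these libraries where they do the work, as an engineer would, in place of code of your own. Each camera call takes 0.05 s, during which the arm holds its last target.

## Task

Two small tumbler drums with cranks stand on the worktop; one of them holds two vials, which can be seen through the open port in its side. Turn that drum by its crank, over the top and away from you, half a turn until its port faces straight down and both vials have dropped into the tray beneath it; leave the drum like that. Do not handle the vials with the gripper, do not turn the empty drum, and leave the other things where they are.

Things in the scene. Friction and masses are not known exactly. Their poses are not given: they have to be found in the camera images.
- rig_a: Fixed stand of the loaded drum: base 150 (x) x 104 (y) mm with a catch tray (inside 136 x 80 mm, floor 6 mm, walls to 32 mm high) and two uprights 118 mm high, 96 mm apart over their outer faces, that carry the drum. Origin: centre of the underside. x: across the drum, away from the robot; y: along the drum axis; z up. The crank is at the -y end.
- drum_a (a joint): Turn of the loaded drum, rad, about its stand's +y axis. 0: port straight up, crank level to the stand's -x; pi: port straight down, crank level to +x; as it grows the crank goes over the top. Stops at -0.5 and 3.54; starts between -0.3 and 0.3. It stays where it is left; about 2 to 3 N at the crank handle turn it.
- axis_a (a point): Middle of the loaded drum, on its axis, 100 mm above the worktop. The drum is an dark steel barrel with aluminium ends 77 mm in diameter and 70 mm long along y; its side port is a gap of 90 degrees in the shell over the whole inner length of 62 mm.
- grip_a (a point): Grip point on the crank handle of the loaded drum: a level round black pin, 14 mm thick, parallel to the drum axis, fixed to the crank, on the centre line of the pin. The pin runs from y = -59 mm (crank arm) to y = -115 mm (free end) of the stand. In stand coordinates, q the drum's turn, the point is at x = -45 cos q, y = -90, z = 100 + 45 sin q (mm).
- rig_b: Fixed stand of the empty drum (same make; which of the two stands is on the left varies): base 150 (x) x 104 (y) mm with a catch tray (inside 136 x 80 mm, floor 6 mm, walls to 32 mm high) and two uprights 118 mm high, 96 mm apart over their outer faces, that carry the drum. Origin: centre of the underside. x: across the drum, away from the robot; y: along the drum axis; z up. The crank is at the -y end.
- drum_b (a joint): Turn of the empty drum, rad, about its stand's +y axis. 0: port straight up, crank level to the stand's -x; pi: port straight down, crank level to +x; as it grows the crank goes over the top. Stops at -0.5 and 3.54; starts between -0.3 and 0.3. It stays where it is left; about 2 to 3 N at the crank handle turn it.
- axis_b (a point): Middle of the empty drum, on its axis, 100 mm above the worktop. The drum is an dark steel barrel with aluminium ends 77 mm in diameter and 70 mm long along y; its side port is a gap of 90 degrees in the shell over the whole inner length of 62 mm.
- grip_b (a point): Grip point on the crank handle of the empty drum: a level round black pin, 14 mm thick, parallel to the drum axis, fixed to the crank, on the centre line of the pin. The pin runs from y = -59 mm (crank arm) to y = -115 mm (free end) of the stand. In stand coordinates, q the drum's turn, the point is at x = -45 cos q, y = -90, z = 100 + 45 sin q (mm).
- mid_a (a point): Lying capillary vial, 13 mm in diameter, 41 mm long, white with a grey cap, at the start lying along the axis at the bottom inside the loaded drum, side by side with the other. The point is the middle of the vial.
- mid_b (a point): Lying capillary vial, 13 mm in diameter, 41 mm long, white with a white cap, at the start lying along the axis at the bottom inside the loaded drum, side by side with the other. The point is the middle of the vial.
- vial_a: The grey-capped vial itself; origin at the centre of its foot, z along it to the cap.
- vial_b: The white-capped vial itself; origin at the centre of its foot, z along it to the cap.
- loupe: Bystander: small magnifier lying behind and between the drums, 52 x 30 x 16 mm; origin at the centre of its underside.
- tweezers_a: Bystander: pale thin tweezers lying to the right of the drums, 18 x 125 x 10 mm (y is the long side); origin at the centre of the underside.
- note_pad: Bystander: note pad lying to the left, 60 x 105 x 12 mm (y is the long side); origin at the centre of the underside.

How it is judged:
By the outcome, as a careful person would: the job done as asked, in the order asked, and still so for the second after the job is handed in, with the robot touching nothing.
It also fails if it takes over 38 s, if anything falls off the work surface, if the arm or the gripper's body presses on something with over 40 N, if the wrist force passes 120 N, or if a joint passes its speed limit or range.

## Working session

There is one attempt and no reset: what is moved stays moved. The work goes in short steps, Python scripts to look and compute and a shell command to move; the robot and the scene stay as the last step left them, time stands still between calls to the robot, and variables do not carry over. Pictures are saved under pics/ and viewed, and the job is handed in when it is done.

```bash
mkdir -p pics; cat > h.py <<'E'
import numpy as np, cv2
from workcell import status, vision, ticket
def uv2w(f,u,v,d=None):
    fl=200/np.tan(np.radians(f["fov_y"]/2))
    if d is None: d=f["depth"][int(v),int(u)]
    return (f["pose"]@np.array([(u-f["cx"])/fl*d,(v-f["cy"])/fl*d,d,1]))[:3]
E
python3 - <<'E'
from h import *
s=status.state();print({k:np.round(v,2) for k,v in s.items()})
for c in ("top","side"):
    f=vision.grab_frame(c);cv2.imwrite(f"pics/{c}1.png",f["color"]);np.save(f"{c}1.npy",f,allow_pickle=True)
    print(c,f["fov_y"],f["cx"],f["cy"],np.round(f["pose"],3).tolist())
    for l in ("rig_a","axis_a","grip_a","vial_a","vial_b","mid_a","loupe","tweezers_a","note_pad"):
        print(l,[(np.round(r["location"]).tolist(),round(r["p"],2)) for r in vision.find_in(c,l)])
E
```

```text
{'time_s': np.float64(0.0), 'qpos': array([-70.42,  18.35,  89.71,  -0.  ,  72.04,  -1.15]), 'qvel': array([-0.01,  0.09, -0.08,  0.08,  0.  ,  0.05]), 'effort': array([  0.  , -41.25, -23.2 ,   0.07,   0.05,  -0.  ]), 'ee_pos': array([ 203.45, -537.63,  403.92]), 'ee_rot': array([-179.9 ,   -0.  ,   20.73]), 'force': array([0.27, 0.15, 0.16]), 'torque': array([ 0.01, -0.06,  0.03]), 'gripper_width': np.float64(90.98)}
top 52.34823792657598 316.0316223220388 197.98008324219563 [[0.003, -0.985, 0.172, 326.902], [-1.0, -0.001, 0.007, -28.476], [-0.007, -0.172, -0.985, 1222.892], [0.0, 0.0, 0.0, 1.0]]
rig_a [([548.0, -177.0, 74.0], 0.72), ([566.0, 68.0, 37.0], 0.62)]
axis_a [([546.0, -178.0, 66.0], 0.9), ([564.0, 67.0, 37.0], 0.89)]
grip_a [([561.0, -184.0, 104.0], 0.83)]
vial_a [([593.0, 69.0, 80.0], 0.61), ([565.0, 68.0, 34.0], 0.49)]
vial_b [([593.0, 69.0, 80.0], 0.61), ([565.0, 68.0, 34.0], 0.49)]
mid_a [([577.0, 77.0, 79.0], 0.39)]
loupe [([670.0, -57.0, 12.0], 0.67)]
tweezers_a [([564.0, 66.0, 37.0], 0.54)]
note_pad [([413.0, 353.0, 12.0], 0.87)]
side 46.03238496719514 322.2303386399347 202.52836225918074 [[1.0, -0.006, -0.012, 548.078], [0.005, -0.643, 0.765, -1248.351], [-0.012, -0.765, -0.643, 1120.858], [0.0, 0.0, 0.0, 1.0]]
rig_a [([565.0, -208.0, 43.0], 0.83), ([584.0, 43.0, 39.0], 0.81)]
axis_a [([585.0, 35.0, 40.0], 0.89), ([564.0, -209.0, 48.0], 0.87)]
grip_a [([582.0, 42.0, 109.0], 0.89), ([559.0, -208.0, 110.0], 0.75)]
vial_a [([581.0, 46.0, 110.0], 0.5)]
vial_b [([581.0, 46.0, 110.0], 0.5)]
mid_a [([418.0, 345.0, 13.0], 0.57)]
loupe [([675.0, -67.0, 13.0], 0.55)]
tweezers_a [([582.0, 44.0, 113.0], 0.65), ([674.0, -69.0, 11.0], 0.25)]
note_pad [([419.0, 342.0, 13.0], 0.57)]
```

View pics/top1.png

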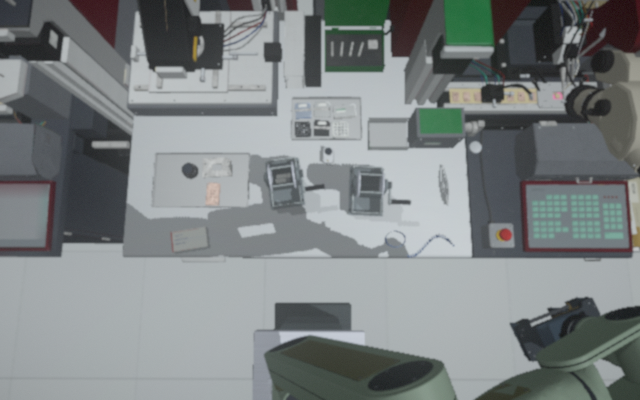

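View pics/side1.png

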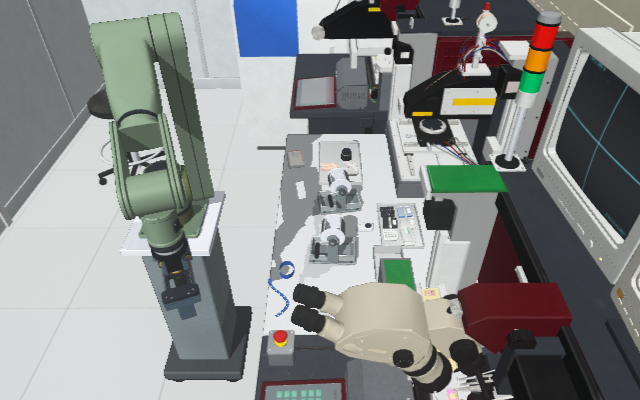

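The top view shows drum rigs at about (284,185) and (367,190), with cranks to the right at (315,187) and (400,202). I'll enlarge both.

```bash
python3 - <<'E'
import cv2
a=cv2.imread("pics/top1.png")[140:225,250:460];cv2.imwrite("pics/top1z.png",cv2.resize(a,None,fx=3.8,fy=3.8,interpolation=cv2.INTER_CUBIC))
a=cv2.imread("pics/side1.png")[160:275,295:395];cv2.imwrite("pics/side1z.png",cv2.resize(a,None,fx=5,fy=5,interpolation=cv2.INTER_CUBIC))
E
```

```text
(no output)
```

View pics/top1z.png

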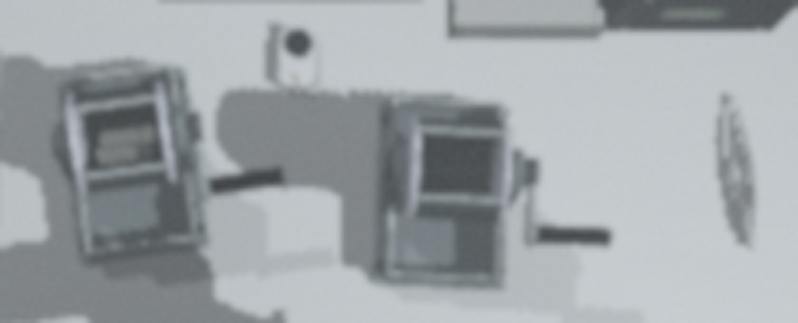

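View pics/side1z.png

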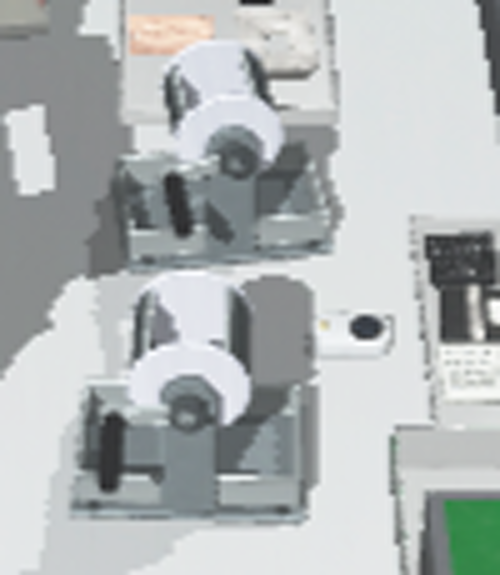

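The left rig (at about y=+68) shows the pale vials in its port, at zoomed pixel (125,143), so it is the loaded one. Next I'll estimate its yaw and the crank from masks and depth.

```bash
python3 - <<'E'
from h import *
f=np.load("top1.npy",allow_pickle=True).item()
w=vision.grab_frame("wrist");print("wrist",w["fov_y"],np.round(w["pose"],2).tolist())
f=vision.grab_frame("top")
def cloud(f):
    fl=200/np.tan(np.radians(f["fov_y"]/2));v,u=np.mgrid[:400,:640];d=f["depth"]
    P=np.stack([(u-f["cx"])/fl*d,(v-f["cy"])/fl*d,d,np.ones_like(d)],-1)@f["pose"].T
    return P[...,:3]
P=cloud(f)
for l in ("rig_a","axis_a","grip_a"):
    for r in vision.silhouettes("top",l):
        m=r["pixels"]&(f["depth"]>0);q=P[m];c=np.median(q,0)
        print(l,round(r["p"],2),m.sum(),np.round(c))
        (cc,wh,ang)=cv2.minAreaRect(q[:,:2].astype(np.float32));print("  rect",np.round(cc),np.round(wh),round(ang,1), "z",np.round(np.percentile(q[:,2],[1,50,99])))
# crank pin cloud region
for (u0,u1,v0,v1) in ((303,328,180,195),(385,415,192,208)):
    m=np.zeros((400,640),bool);m[v0:v1,u0:u1]=1;m&=(P[...,2]>60)
    q=P[m];d=q-q.mean(0);e=np.linalg.svd(d[:,:2],full_matrices=0)[2][0]
    print("pin",m.sum(),np.round(q.mean(0)),np.round(q.min(0)),np.round(q.max(0)),np.degrees(np.arctan2(e[1],e[0])))
# base rect: points z 25..40 around left rig
for (u0,u1,v0,v1) in ((262,306,150,212),(347,388,155,220)):
    m=np.zeros((400,640),bool);m[v0:v1,u0:u1]=1;m&=(P[...,2]>22)&(P[...,2]<60)
    print("tray rect",cv2.minAreaRect(P[m][:,:2].astype(np.float32)))
E
```

```text
wrist 69.87405724560323 [[0.35, -0.91, -0.23, 269.32], [-0.94, -0.34, -0.09, -512.84], [-0.0, 0.25, -0.97, 384.38], [0.0, 0.0, 0.0, 1.0]]
rig_a 0.84 1991 [ 548. -174.   64.]
  rect [ 567. -201.] [162. 160.] 89.1 z [ -1.  64. 138.]
rig_a 0.78 1724 [568.  68.  37.]
  rect [591.  52.] [148. 170.] 10.9 z [  2.  37. 138.]
rig_a 0.5 37 [579.  78.  81.]
  rect [580.  76.] [10. 32.] 17.2 z [75. 81. 86.]
axis_a 0.84 1715 [566.  68.  36.]
  rect [591.  48.] [149. 167.] 10.9 z [  2.  36. 138.]
axis_a 0.84 1916 [ 548. -173.   66.]
  rect [ 565. -201.] [162. 156.] 89.1 z [  2.  66. 138.]
grip_a 0.94 874 [ 561. -184.  104.]
  rect [ 554. -210.] [146.  89.] 87.7 z [ 65. 104. 138.]
grip_a 0.88 751 [588.  67. 100.]
  rect [601.  35.] [157. 109.] 89.5 z [  4. 100. 140.]
pin 123 [552. -11. 116.] [327. -43.  92.] [ 573.   16. 1223.] -174.2935232149161
pin 141 [ 514. -245.  119.] [ 327. -286.   82.] [ 544.  -28. 1223.] 122.48814764531178
tray rect ((587.1722412109375, 75.20600128173828), (144.3795623779297, 95.4920654296875), 9.279143333435059)
tray rect ((563.7347412109375, -169.7485809326172), (91.41140747070312, 144.42559814453125), 87.10980987548828)
```

```bash
cat >> h.py <<'E'
from scipy.spatial.transform import Rotation as Rn
def plan(target,yaw,n):
    """tool-down rows from current pose to target (mm) with yaw(deg)"""
    s=status.state();p=np.array(s["ee_pos"]);R=Rn.from_euler("xyz",s["ee_rot"],degrees=True)
    Rt=Rn.from_euler("xyz",[180,0,yaw],degrees=True)
    rv=(R.inv()*Rt).as_rotvec();d=(np.array(target)-p)/n
    for i in range(n):
        print(np.round(R.inv().apply(d)/1000,4).tolist(),np.round(rv/n,4).tolist());R=R*Rn.from_rotvec(rv/n)
E
python3 -c "
from h import *
plan([560,-22,420],100,12)"
```

```text
[0.043, -0.0297, -0.0013] [0.0, 0.0, -0.1153]
[0.0461, -0.0245, -0.0013] [0.0, 0.0, -0.1153]
[0.0486, -0.0191, -0.0013] [0.0, 0.0, -0.1153]
[0.0505, -0.0133, -0.0013] [0.0, 0.0, -0.1153]
[0.0517, -0.0074, -0.0013] [0.0, 0.0, -0.1153]
[0.0522, -0.0015, -0.0013] [0.0, 0.0, -0.1153]
[0.052, 0.0046, -0.0013] [0.0, 0.0, -0.1153]
[0.0512, 0.0105, -0.0013] [0.0, 0.0, -0.1153]
[0.0496, 0.0163, -0.0013] [0.0, 0.0, -0.1153]
[0.0474, 0.0219, -0.0013] [0.0, 0.0, -0.1153]
[0.0446, 0.0273, -0.0013] [0.0, 0.0, -0.1153]
[0.0411, 0.0322, -0.0013] [0.0, 0.0, -0.1153]
```

```bash
python3 -m jog '[[0.09,0.043,-0.03,-0.001,0,0,-0.115],[0.09,0.046,-0.0245,-0.001,0,0,-0.115],[0.09,0.0485,-0.019,-0.001,0,0,-0.115],[0.09,0.0505,-0.013,-0.001,0,0,-0.115],[0.09,0.052,-0.007,-0.001,0,0,-0.115],[0.09,0.052,-0.001,-0.001,0,0,-0.115],[0.09,0.052,0.005,-0.001,0,0,-0.115],[0.09,0.051,0.01,-0.001,0,0,-0.115],[0.09,0.05,0.016,-0.001,0,0,-0.115],[0.09,0.0475,0.022,-0.001,0,0,-0.115],[0.09,0.0445,0.027,-0.001,0,0,-0.115],[0.09,0.041,0.032,-0.001,0,0,-0.115]]'
python3 -m jog '[[0.09,0,0,0,0,0,0],[0.09,0,0,0,0,0,0]]'
python3 - <<'E'
from h import *
f=vision.grab_frame("wrist");cv2.imwrite("pics/w1.png",f["color"]);np.save("w1.npy",f,allow_pickle=True)
for l in ("rig_a","axis_a","grip_a","vial_a"): print(l,[(np.round(r["location"]).tolist(),round(r["p"],2)) for r in vision.find_in("wrist",l)])
E
```

```text
time_s: 2.75
ee_pos: [561.5, -21.6, 416.9]
ee_rot: [180.0, 0.0, 100.0]
force: [-0.2, 0.1, 0.1]
gripper_width: 90.0
time_s: 3.0
ee_pos: [560.4, -23.4, 416.5]
ee_rot: [-179.9, 0.0, 99.8]
force: [-0.7, 0.7, -0.4]
gripper_width: 90.3
rig_a [([573.0, 70.0, 76.0], 0.95), ([550.0, -134.0, 64.0], 0.78)]
axis_a [([569.0, 77.0, 74.0], 0.97), ([551.0, -135.0, 70.0], 0.64)]
grip_a [([581.0, 74.0, 105.0], 0.98)]
vial_a [([592.0, 72.0, 76.0], 0.8), ([576.0, 81.0, 78.0], 0.68)]
```

View pics/w1.png

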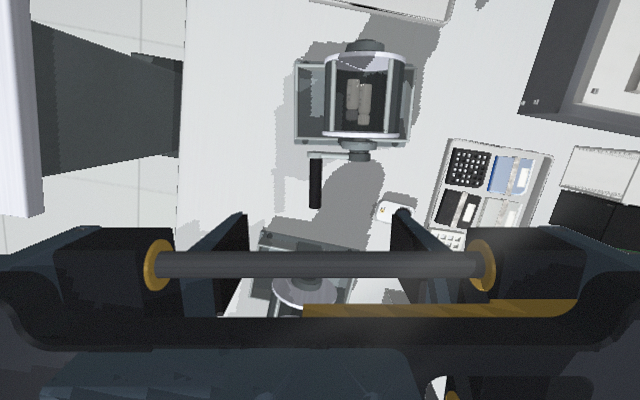

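The wrist view shows both vials in this drum at about (352,97) and (365,103). The crank pin is at columns 309–322, rows 157–208, and it lines up well with the image.

```bash
python3 - <<'E'
from h import *
f=np.load("w1.npy",allow_pickle=True).item()
fl=200/np.tan(np.radians(f["fov_y"]/2));v,u=np.mgrid[:400,:640];d=f["depth"]
P=(np.stack([(u-f["cx"])/fl*d,(v-f["cy"])/fl*d,d,np.ones_like(d)],-1)@f["pose"].T)[...,:3]
g=f["color"].max(-1)
print(fl)
m=np.zeros((400,640),bool);m[150:215,300:332]=1;m&=(P[...,2]>60)&(g<70)
q=P[m];print(m.sum(),np.round(q.min(0)),np.round(q.max(0)))
vv,uu=np.where(m);print(uu.min(),uu.max(),vv.min(),vv.max())
# ridge per row
R=[]
for r in range(158,208,4):
    c=np.where(m[r])[0]
    if len(c): R.append(P[r,c].mean(0)); print(r,c.min(),c.max(),np.round(P[r,c].mean(0),1), round(P[r,c,2].max(),1))
R=np.array(R);e=np.polyfit(R[:,1],R[:,0],1);print("pin dir yaw",np.degrees(np.arctan(-e[0])))
t=np.zeros((400,640),bool);t[45:150,285:425]=1
z=P[...,2]
for lo,hi in ((25,38),(112,121),(20,60)):
    k=t&(z>lo)&(z<hi);print(lo,hi,k.sum(),[np.round(x,1) for x in cv2.minAreaRect(P[k][:,:2].astype(np.float32))])
for r in (75,125):
    print("drum end z row",r,[ (c,np.round(P[r,c]).tolist()) for c in range(330,412,8)])
E
```

```text
286.29879272966554
574 [545. -43.  91.] [564.  46. 396.]
309 321 159 208
162 310 321 [550.8   7.   95.7] 98.1
166 310 321 [551.5   2.9  95.6] 97.6
170 310 321 [552.2  -1.3  95.5] 96.9
174 310 320 [552.4  -5.5  96.1] 97.9
178 310 320 [553.1  -9.8  95.9] 97.7
182 310 320 [553.9 -14.   96.3] 97.6
186 310 320 [554.6 -18.4  96. ] 97.2
190 310 320 [555.3 -22.7  95.9] 97.9
194 309 320 [555.5 -27.3  95.5] 97.4
198 309 320 [556.3 -31.7  95.6] 97.0
202 309 320 [557.  -36.   95.8] 97.5
206 309 320 [557.8 -40.6  95.5] 98.0
pin dir yaw 8.118354321209187
25 38 1059 [array([585.5,  76.7]), array([143.7,  88.1]), np.float64(8.3)]
112 121 1297 [array([585.3,  74.9]), array([70.8, 92.6]), np.float64(8.5)]
20 60 1211 [array([585.7,  75.8]), array([143.7,  89.8]), np.float64(8.3)]
drum end z row 75 [(330, [550.0, 90.0, 117.0]), (338, [559.0, 98.0, 77.0]), (346, [568.0, 100.0, 70.0]), (354, [576.0, 102.0, 68.0]), (362, [585.0, 104.0, 67.0]), (370, [593.0, 105.0, 69.0]), (378, [600.0, 105.0, 73.0]), (386, [607.0, 105.0, 80.0]), (394, [605.0, 97.0, 129.0]), (402, [614.0, 101.0, 118.0]), (410, [648.0, 122.0, 18.0])]
drum end z row 125 [(330, [558.0, 47.0, 120.0]), (338, [568.0, 48.0, 75.0]), (346, [578.0, 50.0, 68.0]), (354, [586.0, 51.0, 67.0]), (362, [595.0, 53.0, 68.0]), (370, [604.0, 54.0, 69.0]), (378, [611.0, 56.0, 75.0]), (386, [607.0, 55.0, 132.0]), (394, [548.0, 46.0, 396.0]), (402, [656.0, 63.0, 6.0]), (410, [659.0, 64.0, 31.0])]
```

```bash
python3 -c "
from h import *
plan([554.6,-18.7,312],98.2,4)"
```

```text
[0.0016, -0.0011, 0.0262] [0.0, 0.0001, 0.0065]
[0.0016, -0.0012, 0.0262] [0.0, 0.0001, 0.0065]
[0.0016, -0.0012, 0.0262] [0.0, 0.0001, 0.0065]
[0.0016, -0.0012, 0.0262] [0.0, 0.0001, 0.0065]
```

```bash
python3 -m jog '[[0.06,0.0016,-0.0012,0.026,0,0,0.0065],[0.06,0.0016,-0.0012,0.026,0,0,0.0065],[0.06,0.0016,-0.0012,0.026,0,0,0.0065],[0.06,0.0016,-0.0012,0.026,0,0,0.0065],[0.06,0,0,0,0,0,0],[0.06,0,0,0,0,0,0]]'
python3 - <<'E'
from h import *
plan([554.6,-18.7,262.5],98.2,3)
f=vision.grab_frame("wrist");cv2.imwrite("pics/w2.png",f["color"])
E
```

```text
time_s: 4.0
ee_pos: [555.3, -18.1, 313.8]
ee_rot: [179.9, 0.0, 98.3]
force: [1.3, -0.4, -0.1]
gripper_width: 59.9
[-0.0001, -0.0003, 0.0171] [0.0006, 0.0002, 0.0004]
[-0.0002, -0.0003, 0.0171] [0.0006, 0.0002, 0.0004]
[-0.0002, -0.0003, 0.0171] [0.0006, 0.0002, 0.0004]
```

View pics/w2.png

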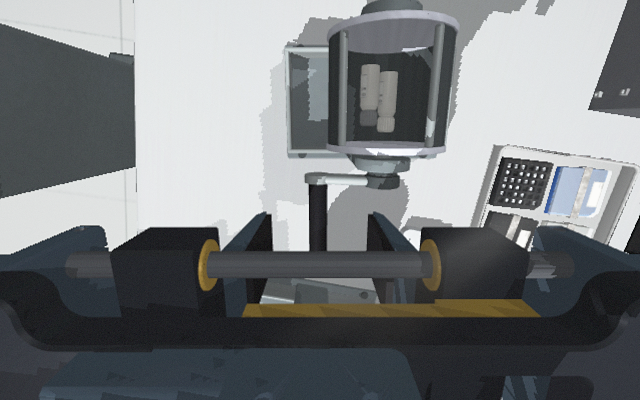

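The pin, at column 318, lies centred between the fingers, so I'll descend and grip.

```bash
python3 -m jog '[[0.06,0,-0.0003,0.017,0,0,0],[0.06,0,-0.0003,0.017,0,0,0],[0.06,0,-0.0003,0.017,0,0,0],[0.06,0,0,0,0,0,0],[0.03,0,0,0,0,0,0],[0.005,0,0,0,0,0,0],[0.005,0,0,0,0,0,0],[0.005,0,0,0,0,0,0],[0.005,0,0,0,0,0,0]]' 18
python3 - <<'E'
from h import *
s=status.state();print(np.round(s["ee_pos"],1),np.round(s["force"],1),s["gripper_width"])
g=np.array(s["ee_pos"])-[0,0,172];C=np.array([585.4,76.3,100]);a=np.radians(8.2)
d=g-C;xr=d[0]*np.cos(a)+d[1]*np.sin(a);print("rig x,z",xr,d[2],"r",np.hypot(xr,d[2]),"q",np.arctan2(d[2],-xr))
q=np.linspace(-0.21,np.pi,25);x=-45*np.cos(q);z=45*np.sin(q)
for i in range(24): print(i,round(q[i+1],2),round(x[i+1]-x[i],1),round(-(z[i+1]-z[i]),1))
E
```

```text
time_s: 5.18
ee_pos: [554.2, -17.8, 261.9]
ee_rot: [180.0, 0.0, 98.3]
force: [-1.0, -0.0, -0.6]
gripper_width: 13.7
[554.2 -17.8 261.9] [-1.  -0.  -0.6] 13.655334746498248
rig x,z -44.2736717722043 -10.131893410338478 r 45.418204238733836 q -0.22497296552156623
0 -0.07 -0.9 -6.2
1 0.07 -0.0 -6.3
2 0.21 0.9 -6.2
3 0.35 1.7 -6.0
4 0.49 2.6 -5.7
5 0.63 3.3 -5.3
6 0.77 4.0 -4.8
7 0.91 4.7 -4.2
8 1.05 5.2 -3.5
9 1.19 5.6 -2.8
10 1.33 6.0 -1.9
11 1.47 6.2 -1.1
12 1.61 6.3 -0.2
13 1.75 6.2 0.7
14 1.88 6.1 1.5
15 2.02 5.8 2.4
16 2.16 5.4 3.1
17 2.3 4.9 3.9
18 2.44 4.4 4.5
19 2.58 3.7 5.1
20 2.72 2.9 5.5
21 2.86 2.1 5.9
22 3.0 1.3 6.1
23 3.14 0.4 6.3
```

Gripped (13.7 mm on a 14 mm pin), and the geometry agrees with r≈45. First part of the arc:

```bash
python3 -m jog '[[0.005,0,-0.0009,-0.0062,0,0,0],[0.005,0,0,-0.0063,0,0,0],[0.005,0,0.0009,-0.0062,0,0,0],[0.005,0,0.0017,-0.006,0,0,0],[0.005,0,0.0026,-0.0057,0,0,0],[0.005,0,0.0033,-0.0053,0,0,0],[0.005,0,0.004,-0.0048,0,0,0],[0.005,0,0.0047,-0.0042,0,0,0]]' 18
cat >> h.py <<'E'
def rep():
    s=status.state();print(np.round(s["ee_pos"],1),np.round(s["force"],1),s["gripper_width"])
    g=np.array(s["ee_pos"])-[0,0,172];C=np.array([585.4,76.3,100]);a=np.radians(8.2)
    d=g-C;xr=d[0]*np.cos(a)+d[1]*np.sin(a);yr=-d[0]*np.sin(a)+d[1]*np.cos(a);print("rig x,y,z",xr,yr,d[2],"r",np.hypot(xr,d[2]),"q",np.arctan2(d[2],-xr))
E
python3 - <<'E'
from h import *
rep()
f=vision.grab_frame("wrist");cv2.imwrite("pics/w3.png",f["color"])
E
```

```text
time_s: 6.18
ee_pos: [566.7, -16.1, 306.2]
ee_rot: [-179.1, -0.0, 98.4]
force: [-14.9, -4.2, 6.4]
gripper_width: 13.8
[566.7 -16.1 306.2] [-14.9  -4.2   6.4] 13.809817511330158
rig x,y,z -31.691429171191622 -88.75412806801883 34.152900563721914 r 46.59149385701355 q 0.8227639582176474
```

View pics/w3.png

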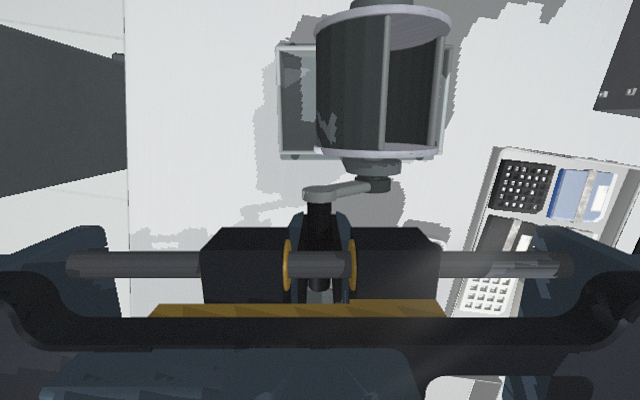

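The drum is turning and the port has moved over to column ~420. Some lag shows up as about 15 N of resistance, which is within limits. Continuing.

```bash
python3 -m jog '[[0.005,0,0.0052,-0.0035,0,0,0],[0.005,0,0.0056,-0.0028,0,0,0],[0.005,0,0.006,-0.0019,0,0,0],[0.005,0,0.0062,-0.0011,0,0,0],[0.005,0,0.0063,-0.0002,0,0,0],[0.005,0,0.0062,0.0007,0,0,0],[0.005,0,0.0061,0.0015,0,0,0],[0.005,0,0,0,0,0,0]]'
python3 - <<'E'
from h import *
rep()
f=vision.grab_frame("wrist");cv2.imwrite("pics/w4.png",f["color"])
E
```

```text
time_s: 7.22
ee_pos: [611.3, -9.6, 315.1]
ee_rot: [180.0, 0.0, 98.3]
force: [-3.3, -1.8, 4.7]
gripper_width: 13.6
[611.3  -9.6 315.1] [-3.3 -1.8  4.7] 13.647717995513103
rig x,y,z 13.361580816914351 -88.66276301641871 43.09762049138732 r 45.12135563063882 q 1.8714299069275262
```

View pics/w4.png

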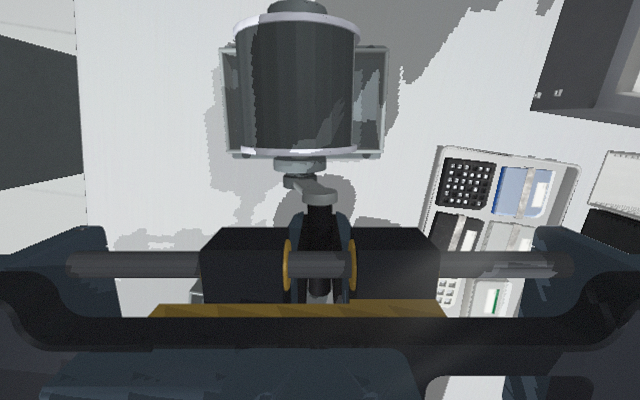

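Past the top at q≈1.87, tracking well. I'll do the second half slightly slower.

```bash
python3 -m jog '[[0.005,0,0.0058,0.0024,0,0,0],[0.005,0,0.0054,0.0031,0,0,0],[0.005,0,0.0049,0.0039,0,0,0],[0.005,0,0.0044,0.0045,0,0,0],[0.005,0,0.0037,0.0051,0,0,0],[0.005,0,0.0029,0.0055,0,0,0],[0.005,0,0.0021,0.0059,0,0,0],[0.005,0,0.0013,0.0061,0,0,0],[0.005,0,0.0004,0.0063,0,0,0],[0.005,0,0,0,0,0,0],[0.005,0,0,0,0,0,0]]'
python3 - <<'E'
from h import *
rep()
f=vision.grab_frame("wrist");cv2.imwrite("pics/w5.png",f["color"])
E
```

```text
time_s: 8.65
ee_pos: [642.2, -5.1, 270.5]
ee_rot: [180.0, 0.0, 98.3]
force: [-1.3, -3.1, -0.4]
gripper_width: 13.6
[642.2  -5.1 270.5] [-1.3 -3.1 -0.4] 13.570598793187443
rig x,y,z 44.59036255924741 -88.66098823913873 -1.4574647515733545 r 44.614175288435085 q -3.108918641264164
```

View pics/w5.png

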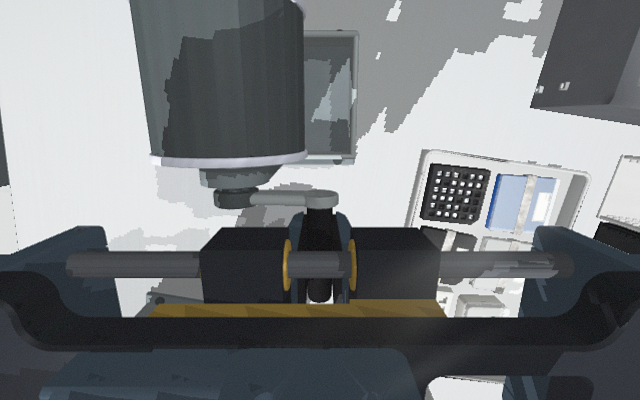

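The crank is level on the far side, estimated q≈3.17 (aim 3.14, uncertainty about 0.04). I'll release, rise straight up and check.

```bash
python3 -m jog '[[0.02,0,0,0,0,0,0],[0.04,0,0,0,0,0,0],[0.04,0,0,0,0,0,0],[0.04,0,0,-0.02,0,0,0],[0.04,0,0,-0.05,0,0,0],[0.04,0,0,-0.05,0,0,0],[0.04,0,-0.02,-0.03,0,0,0],[0.04,0,0,0,0,0,0],[0.04,0,0,0,0,0,0]]'
python3 - <<'E'
from h import *
rep()
P={}
for c in ("wrist","top","side"):
    f=vision.grab_frame(c);cv2.imwrite(f"pics/{c}6.png",f["color"]);np.save(f"{c}6.npy",f,allow_pickle=True)
    for l in ("vial_a","mid_a","loupe","grip_a"): print(c,l,[(np.round(r["location"]).tolist(),round(r["p"],2)) for r in vision.find_in(c,l)])
a=cv2.imread("pics/top6.png")[140:225,250:460];a=cv2.resize(a,None,fx=3.8,fy=3.8,interpolation=cv2.INTER_CUBIC);cv2.imwrite("pics/top6z.png",a)
a=cv2.imread("pics/side6.png")[160:275,295:395];cv2.imwrite("pics/side6z.png",cv2.resize(a,None,fx=5,fy=5,interpolation=cv2.INTER_CUBIC))
E
```

```text
time_s: 9.82
ee_pos: [622.1, -7.8, 419.9]
ee_rot: [-179.9, -0.0, 98.3]
force: [0.3, 1.1, 0.1]
gripper_width: 39.8
[622.1  -7.8 419.9] [0.3 1.1 0.1] 39.751747863968234
rig x,y,z 24.360033503746315 -88.46966080741099 147.94483615000746 r 149.93693933036047 q 1.7339882322744897
wrist vial_a []
wrist mid_a []
wrist loupe [([672.0, -46.0, 14.0], 0.6)]
wrist grip_a [([594.0, 72.0, 132.0], 0.83), ([600.0, -140.0, 101.0], 0.48)]
top vial_a []
top mid_a []
top loupe [([547.0, -174.0, 72.0], 0.72)]
top grip_a [([562.0, -184.0, 105.0], 0.91), ([415.0, 356.0, 10.0], 0.19)]
side vial_a []
side mid_a []
side loupe []
side grip_a [([593.0, 45.0, 121.0], 0.93), ([558.0, -209.0, 111.0], 0.93)]
```

View pics/wrist6.png

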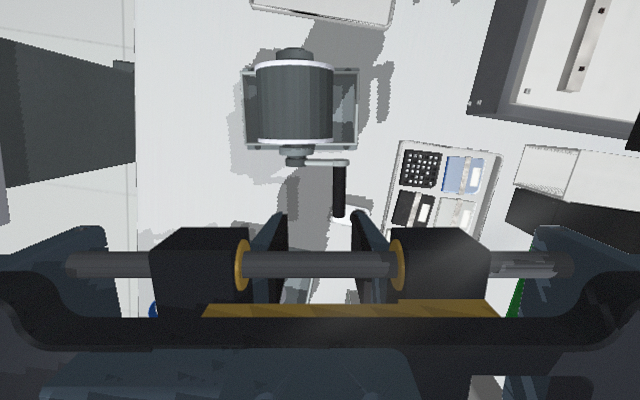

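View pics/side6z.png

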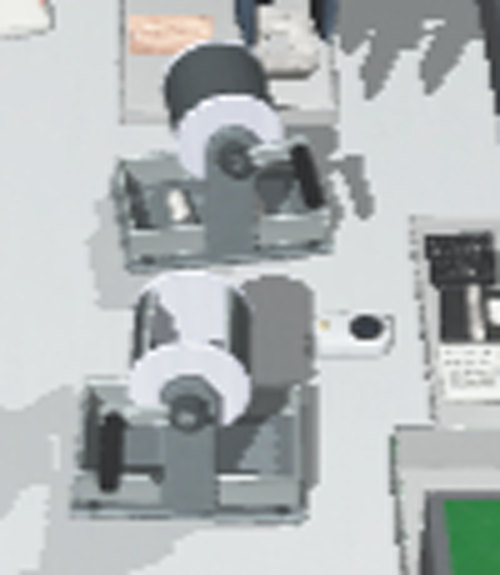

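View pics/top6z.png

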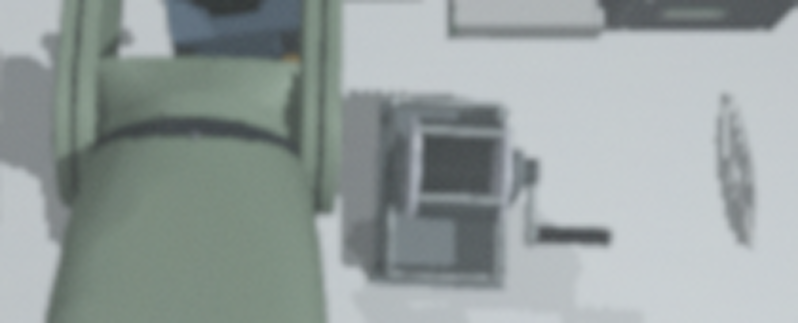

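The wrist view shows the drum closed upward and the crank level on the far side (pin at columns 333–345). The side view shows a white vial in the tray at zoomed (180,205). I'll tilt the wrist camera from the robot side to see under the drum and count the vials.

```bash
python3 - <<'E'
from h import *
f=np.load("wrist6.npy",allow_pickle=True).item()
fl=200/np.tan(np.radians(f["fov_y"]/2));v,u=np.mgrid[:400,:640];d=f["depth"]
P=(np.stack([(u-f["cx"])/fl*d,(v-f["cy"])/fl*d,d,np.ones_like(d)],-1)@f["pose"].T)[...,:3]
for r in range(170,214,8):
    c=[c for c in range(325,352) if P[r,c,2]>80 and f["color"][r,c].max()<70]
    if c: print(r,c[0],c[-1],np.round(P[r,c].mean(0),1),round(P[r,c,2].max(),1))
s=status.state();p=np.array(s["ee_pos"]);R=Rn.from_euler("xyz",s["ee_rot"],degrees=True)
n=10;dd=(np.array([325,0,330])-p)/n
for i in range(n):
    print(np.round(R.inv().apply(dd)/1000,3));R=R*Rn.from_rotvec([-0.075,0,0])
E
```

```text
170 333 345 [638.2  19.8 109.1] 110.7
178 333 344 [639.   11.6 109.4] 110.9
186 333 344 [640.3   3.4 109.5] 111.3
194 333 344 [641.7  -5.  109.6] 111.0
202 333 344 [643.1 -13.6 109.6] 111.5
210 333 344 [642.1 -15.1 134. ] 399.6
[ 0.005 -0.029  0.009]
[ 0.005 -0.03   0.007]
[ 0.005 -0.03   0.005]
[ 0.005 -0.031  0.002]
[ 0.005 -0.031  0.   ]
[ 0.005 -0.031 -0.002]
[ 0.005 -0.03  -0.005]
[ 0.005 -0.03  -0.007]
[ 0.005 -0.029 -0.009]
[ 0.005 -0.029 -0.011]
```

Depth now puts the pin centre at z≈104, so q≈3.05, about 5° short: the pin slipped a little in the pads. I'll look under the drum first, then correct it.

```bash
python3 -m jog '[[0.04,0.005,-0.029,0.009,-0.075,0,0],[0.04,0.005,-0.03,0.007,-0.075,0,0],[0.04,0.005,-0.03,0.005,-0.075,0,0],[0.04,0.005,-0.031,0.002,-0.075,0,0],[0.04,0.005,-0.031,0,-0.075,0,0],[0.04,0.005,-0.031,-0.002,-0.075,0,0],[0.04,0.005,-0.03,-0.005,-0.075,0,0],[0.04,0.005,-0.03,-0.007,-0.075,0,0],[0.04,0.005,-0.029,-0.009,-0.075,0,0],[0.04,0.005,-0.029,-0.011,-0.075,0,0],[0.04,0,0,0,0,0,0]]'
python3 - <<'E'
from h import *
f=vision.grab_frame("wrist");cv2.imwrite("pics/w7.png",f["color"]);np.save("w7.npy",f,allow_pickle=True)
for l in ("vial_a","mid_a","axis_a"): print(l,[(np.round(r["location"]).tolist(),round(r["p"],2)) for r in vision.find_in("wrist",l)])
f=vision.grab_frame("side");np.save("side7.npy",f,allow_pickle=True)
fl=200/np.tan(np.radians(f["fov_y"]/2));v,u=np.mgrid[:400,:640];d=f["depth"]
P=(np.stack([(u-f["cx"])/fl*d,(v-f["cy"])/fl*d,d,np.ones_like(d)],-1)@f["pose"].T)[...,:3]
for r in range(186,204,3):
    c=[c for c in range(350,362) if P[r,c,2]>70 and f["color"][r,c].max()<70]
    if c: print(r,c[0],c[-1],np.round(P[r,c].mean(0),1),round(P[r,c,2].max(),1))
E
```

```text
time_s: 11.95
ee_pos: [333.2, -0.0, 332.7]
ee_rot: [138.4, -0.4, 98.5]
force: [0.2, 0.0, 0.6]
gripper_width: 40.3
vial_a [([605.0, 75.0, 13.0], 0.65), ([552.0, 69.0, 17.0], 0.58)]
mid_a [([553.0, 69.0, 21.0], 0.83), ([605.0, 76.0, 20.0], 0.69), ([665.0, -48.0, 14.0], 0.64)]
axis_a [([555.0, 73.0, 88.0], 0.91), ([599.0, -124.0, 24.0], 0.76)]
189 354 355 [640.3  22.  113.1] 114.8
192 354 356 [641.    3.1 115. ] 119.4
195 355 357 [644.   -8.5 111.3] 113.1
198 356 358 [646.5 -25.5 112.1] 113.6
201 357 357 [646.6 -30.6 103.2] 103.2
```

View pics/w7.png

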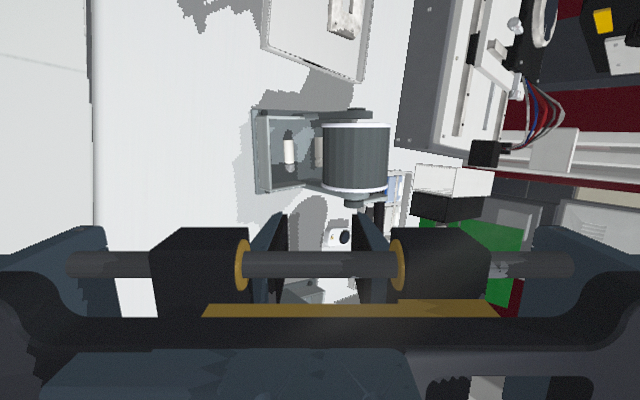

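The tilted view shows both vials lying in the tray, at (289,152) and partly under the drum at (319,152). The networks put them at z≈13–20, inside the tray. Now I'll fix the angle by pressing the pin down to axis level from above with closed fingertips.

```bash
python3 - <<'E'
from h import *
plan([642.5,-6.4,400],98.2,10)
E
```

```text
[-0.0052, 0.027, 0.0152] [0.0729, -0.0007, 0.0006]
[-0.0052, 0.028, 0.0132] [0.0729, -0.0007, 0.0006]
[-0.0051, 0.0289, 0.0111] [0.0729, -0.0007, 0.0006]
[-0.0051, 0.0296, 0.009] [0.0729, -0.0007, 0.0006]
[-0.0051, 0.0302, 0.0068] [0.0729, -0.0007, 0.0006]
[-0.0051, 0.0306, 0.0046] [0.0729, -0.0007, 0.0006]
[-0.0051, 0.0309, 0.0023] [0.0729, -0.0007, 0.0006]
[-0.005, 0.031, 0.0001] [0.0729, -0.0007, 0.0006]
[-0.005, 0.0309, -0.0022] [0.0729, -0.0007, 0.0006]
[-0.005, 0.0307, -0.0044] [0.0729, -0.0007, 0.0006]
```

```bash
python3 -m jog '[[0.02,-0.005,0.027,0.015,0.073,-0.0007,0.0006],[0.01,-0.005,0.028,0.013,0.073,-0.0007,0.0006],[0,-0.005,0.029,0.011,0.073,-0.0007,0.0006],[0,-0.005,0.0295,0.009,0.073,-0.0007,0.0006],[0,-0.005,0.03,0.007,0.073,-0.0007,0.0006],[0,-0.005,0.0305,0.0045,0.073,-0.0007,0.0006],[0,-0.005,0.031,0.0025,0.073,-0.0007,0.0006],[0,-0.005,0.031,0,0.073,-0.0007,0.0006],[0,-0.005,0.031,-0.002,0.073,-0.0007,0.0006],[0,-0.005,0.0305,-0.0045,0.073,-0.0007,0.0006],[0,0,0,0,0,0,0],[0,0,0,0,0,0,0]]'
python3 - <<'E'
from h import *
plan([642.5,-6.4,318],98.2,4);rep()
f=vision.grab_frame("wrist");cv2.imwrite("pics/w8.png",f["color"])
fl=200/np.tan(np.radians(f["fov_y"]/2));v,u=np.mgrid[:400,:640];d=f["depth"]
P=(np.stack([(u-f["cx"])/fl*d,(v-f["cy"])/fl*d,d,np.ones_like(d)],-1)@f["pose"].T)[...,:3]
for r in range(160,214,8):
    c=[c for c in range(300,352) if 80<P[r,c,2]<140 and f["color"][r,c].max()<70]
    if c: print(r,c[0],c[-1],np.round(P[r,c].mean(0),1),round(P[r,c,2].max(),1))
E
```

```text
time_s: 13.7
ee_pos: [635.3, -4.8, 400.2]
ee_rot: [179.5, -0.1, 98.3]
force: [0.0, -0.2, -0.6]
gripper_width: 0.1
[-0.0007, 0.0015, 0.0206] [0.002, -0.0006, 0.0003]
[-0.0007, 0.0016, 0.0205] [0.002, -0.0006, 0.0003]
[-0.0007, 0.0016, 0.0205] [0.002, -0.0006, 0.0003]
[-0.0007, 0.0017, 0.0205] [0.002, -0.0006, 0.0003]
[635.3  -4.8 400.2] [ 0.  -0.2 -0.6] 0.12924485270996008
rig x,y,z 37.85820379628087 -87.43303497042116 128.15835544718658 r 133.63310841856577 q 1.858029232199395
176 317 330 [638.3  18.8 109.1] 111.5
184 317 330 [639.5  11.1 109. ] 111.8
192 317 330 [640.7   3.2 109.1] 111.8
200 317 330 [641.9  -4.8 108.9] 112.4
208 317 330 [643.1 -12.9 108.8] 111.3
```

```bash
python3 -m jog '[[0,-0.0007,0.0016,0.0205,0.002,0,0],[0,-0.0007,0.0016,0.0205,0.002,0,0],[0,-0.0007,0.0016,0.0205,0.002,0,0],[0,-0.0007,0.0016,0.0205,0.002,0,0],[0,0,0,0.01,0,0,0],[0,0,0,0,0,0,0],[0,0,0,0,0,0,0]]'
for i in 1 2 3; do python3 -m jog '[[0,0,0,0.0015,0,0,0],[0,0,0,0,0,0,0]]'; done
```

```text
time_s: 14.62
ee_pos: [642.9, -6.3, 310.1]
ee_rot: [179.8, -0.1, 98.3]
force: [0.1, 0.5, -0.3]
gripper_width: 0.6
time_s: 14.88
ee_pos: [642.9, -6.3, 307.9]
ee_rot: [179.9, -0.2, 98.3]
force: [0.5, -0.6, 0.1]
gripper_width: 0.6
time_s: 15.12
ee_pos: [642.9, -6.3, 305.9]
ee_rot: [179.9, -0.2, 98.3]
force: [-0.2, 0.5, 0.5]
gripper_width: 0.7
time_s: 15.38
ee_pos: [642.9, -6.3, 304.3]
ee_rot: [179.9, -0.2, 98.3]
force: [-0.2, -0.2, -0.2]
gripper_width: 0.3
```

```bash
for i in 1 2 3; do python3 -m jog '[[0,0,0,0.001,0,0,0],[0,0,0,0,0,0,0]]'; done
```

```text
time_s: 15.62
ee_pos: [642.9, -6.3, 303.4]
ee_rot: [179.9, -0.2, 98.3]
force: [0.1, 0.3, -1.1]
gripper_width: 0.6
time_s: 15.88
ee_pos: [642.9, -6.3, 302.5]
ee_rot: [179.9, -0.2, 98.3]
force: [-0.2, 0.2, 0.1]
gripper_width: 0.4
time_s: 16.12
ee_pos: [643.0, -6.3, 301.7]
ee_rot: [179.9, -0.2, 98.3]
force: [-0.6, -0.2, 1.0]
gripper_width: 0.3
```

```bash
for i in 1 2 3 ; do python3 -m jog '[[0,0,0,0.001,0,0,0],[0,0,0,0,0,0,0],[0,0,0,0,0,0,0]]'; done
```

```text
time_s: 16.5
ee_pos: [643.0, -6.3, 300.7]
ee_rot: [179.9, -0.2, 98.3]
force: [0.9, -0.2, 2.0]
gripper_width: 0.7
time_s: 16.88
ee_pos: [642.9, -6.3, 299.5]
ee_rot: [179.9, -0.2, 98.3]
force: [1.5, -0.5, 0.6]
gripper_width: 0.3
time_s: 17.25
ee_pos: [642.8, -6.3, 298.4]
ee_rot: [179.9, -0.2, 98.3]
force: [0.5, -0.7, 1.1]
gripper_width: 0.4
```

```bash
python3 -m jog '[[0,0,0,0.0005,0,0,0],[0,0,0,0,0,0,0],[0,0,0,0,0,0,0]]'; python3 - <<'E'
from h import *
print([np.round(status.state()["force"],1)])
f=vision.grab_frame("wrist");cv2.imwrite("pics/w9.png",f["color"])
fl=200/np.tan(np.radians(f["fov_y"]/2));v,u=np.mgrid[:400,:640];d=f["depth"]
P=(np.stack([(u-f["cx"])/fl*d,(v-f["cy"])/fl*d,d,np.ones_like(d)],-1)@f["pose"].T)[...,:3]
for r in range(180,250,8):
    c=[c for c in range(290,352) if 80<P[r,c,2]<140 and f["color"][r,c].max()<70]
    if c: print(r,c[0],c[-1],np.round(P[r,c].mean(0),1),round(P[r,c,2].max(),1))
E
```

```text
time_s: 17.62
ee_pos: [642.9, -6.3, 298.0]
ee_rot: [179.9, -0.2, 98.3]
force: [0.0, 0.1, 1.4]
gripper_width: 0.6
[array([0. , 0.1, 1.4])]
196 308 328 [638.3  20.9 104.8] 106.8
204 309 328 [639.3  16.  105.3] 107.4
212 309 328 [640.   11.3 106.9] 110.3
220 303 335 [640.4  11.1 121.5] 125.4
228 309 330 [640.8  10.  131.7] 137.8
236 319 320 [643.   -4.6 106.4] 106.8
244 319 320 [643.9 -10.6 105.1] 105.3
```

View pics/w9.png

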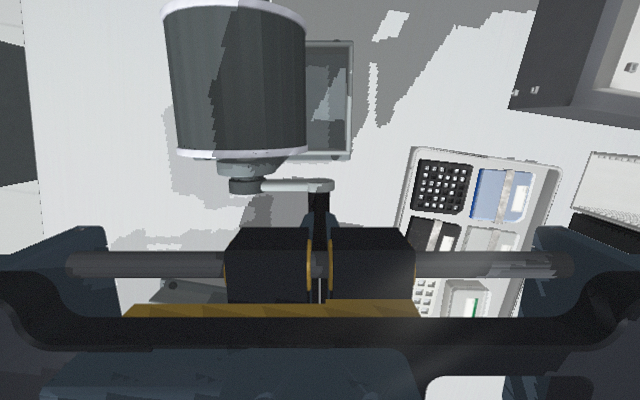

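The pin top now reads z≈107 (centre 100), which matches the fingertip height of 107, so the crank is level. I'll retreat and make the final checks.

```bash
python3 -m jog '[[0,0,0,-0.01,0,0,0],[0,0,0,-0.03,0,0,0],[0,0,0,-0.05,0,0,0],[0,0,-0.015,-0.02,0,0,0],[0,0,-0.015,0,0,0,0],[0,0,-0.01,0,0,0,0],[0.02,0,0,0,0,0,0],[0.02,0,0,0,0,0,0]]'
python3 - <<'E'
from h import *
f=vision.grab_frame("wrist");cv2.imwrite("pics/w10.png",f["color"])
fl=200/np.tan(np.radians(f["fov_y"]/2));v,u=np.mgrid[:400,:640];d=f["depth"]
P=(np.stack([(u-f["cx"])/fl*d,(v-f["cy"])/fl*d,d,np.ones_like(d)],-1)@f["pose"].T)[...,:3]
for r in range(160,214,8):
    c=[c for c in range(300,372) if 80<P[r,c,2]<140 and f["color"][r,c].max()<70]
    if c: print(r,c[0],c[-1],np.round(P[r,c].mean(0),1),round(P[r,c,2].max(),1))
s=status.state();p=np.array(s["ee_pos"]);R=Rn.from_euler("xyz",s["ee_rot"],degrees=True);print(p)
n=10;dd=(np.array([335,0,330])-p)/n
for i in range(n):
    print(np.round(R.inv().apply(dd)/1000,3));R=R*Rn.from_rotvec([-0.08,0,0])
E
```

```text
time_s: 18.68
ee_pos: [603.3, -12.4, 406.9]
ee_rot: [-180.0, -0.2, 98.3]
force: [0.3, 0.1, -1.0]
gripper_width: 17.3
160 303 324 [595.3  24.1 106.1] 107.7
168 353 364 [637.4  22.2 105.2] 107.3
176 352 364 [638.4  14.1 104.7] 107.0
184 352 364 [639.8   6.2 105.1] 107.6
192 352 364 [641.3  -1.9 105. ] 106.2
200 352 364 [642.8 -10.2 104.8] 107.2
208 352 363 [643.8 -18.6 105. ] 107.3
[603.45213612 -12.40676331 407.11457325]
[ 0.005 -0.026  0.008]
[ 0.005 -0.027  0.006]
[ 0.005 -0.027  0.003]
[ 0.005 -0.027  0.001]
[ 0.005 -0.027 -0.001]
[ 0.005 -0.027 -0.003]
[ 0.005 -0.027 -0.005]
[ 0.005 -0.026 -0.007]
[ 0.005 -0.026 -0.01 ]
[ 0.005 -0.025 -0.012]
```

The pin centre is at z≈100 with the arm clear. One last tilted look at the vials.

```bash
python3 -m jog '[[0.02,0.005,-0.026,0.008,-0.08,0,0],[0.02,0.005,-0.027,0.006,-0.08,0,0],[0.02,0.005,-0.027,0.003,-0.08,0,0],[0.02,0.005,-0.027,0.001,-0.08,0,0],[0.02,0.005,-0.027,-0.001,-0.08,0,0],[0.02,0.005,-0.027,-0.003,-0.08,0,0],[0.02,0.005,-0.027,-0.005,-0.08,0,0],[0.02,0.005,-0.026,-0.007,-0.08,0,0],[0.02,0.005,-0.026,-0.01,-0.08,0,0],[0.02,0.005,-0.025,-0.012,-0.08,0,0],[0.02,0,0,0,0,0,0],[0.02,0,0,0,0,0,0]]'
python3 - <<'E'
from h import *
f=vision.grab_frame("wrist");c=f["color"][90:220,230:430];cv2.imwrite("pics/w11.png",cv2.resize(c,None,fx=4,fy=4,interpolation=cv2.INTER_CUBIC))
for l in ("vial_a","mid_a"): print(l,[(np.round(r["location"]).tolist(),round(r["p"],2)) for r in vision.find_in("wrist",l)])
f=vision.grab_frame("top");
for l in ("loupe","tweezers_a","note_pad","grip_b"): print(l,[(np.round(r["location"]).tolist(),round(r["p"],2)) for r in vision.find_in("top",l)])
E
```

```text
time_s: 20.23
ee_pos: [353.6, 0.3, 336.0]
ee_rot: [136.5, -0.6, 98.8]
force: [0.2, -0.3, 0.2]
gripper_width: 20.2
vial_a [([554.0, 70.0, 18.0], 0.87), ([556.0, 75.0, 82.0], 0.46), ([603.0, 74.0, 11.0], 0.42)]
mid_a [([558.0, 70.0, 21.0], 0.69), ([604.0, 74.0, 18.0], 0.44)]
loupe [([672.0, -60.0, 11.0], 0.75)]
tweezers_a []
note_pad [([414.0, 357.0, 9.0], 0.85)]
grip_b [([562.0, -183.0, 103.0], 0.82), ([585.0, 65.0, 129.0], 0.78), ([416.0, 351.0, 8.0], 0.44)]
```

View pics/w11.png

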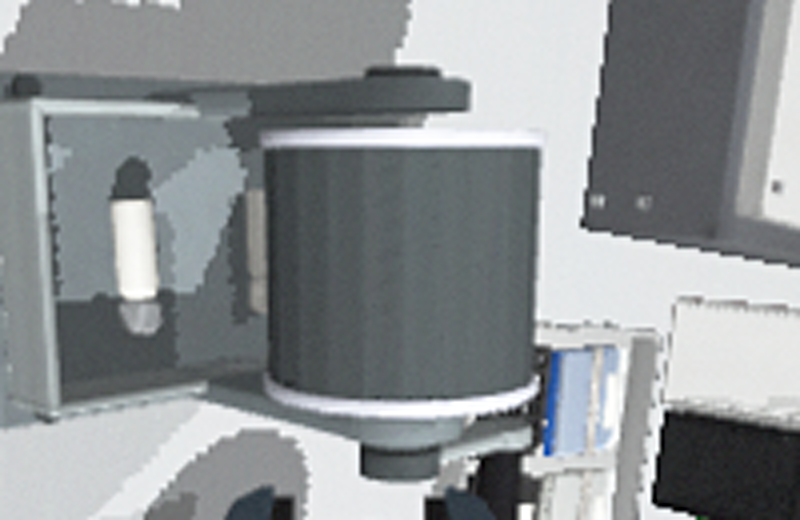

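Both vials lie in the tray, one at zoomed (137,260) and the other at (257,250), partly hidden by the drum. The robot is clear of everything, so I'm handing in.

```bash
python3 -c "
from h import *
print(ticket.job_done())"
```

```text
the job is handed in; nothing more can be done
None
```

I turned the loaded drum (the left one) by its crank, over the top and away from the robot. Its port now faces down and both vials are in the tray. I handed the job in at about 20 s with the arm clear of everything.

- **Drum angle:** the first turn stopped about 5° short because the crank pin slipped a little in the pads. I pressed the pin down with closed fingertips. The last depth check put its centre at z ≈ 100 mm, level with the axis (turn ≈ π).
- **Vials:** the tilted wrist view showed both lying in the tray, at about (554, 70) and (604, 74). The second is partly hidden under the drum and was found with lower confidence (about 0.4). One extra low-confidence vial report on the drum's shell did not match the picture, so I took it as false.
- **Other things:** the note pad, the loupe and the empty drum were found where they were at the start, within a few mm. The network did not find the tweezers in the top camera's last picture, but mid-task they showed where they were at the start and the arm did not go near them after that.
- **Forces:** the largest force I read was about 16 N, during the turn.

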